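# Latch the medicine case shut

## Robot

A 6-joint arm with a two-finger parallel gripper is mounted at the origin on the work surface. World frame = base frame: x ahead of the robot, y to its left, z up, the work surface at z = 0. Lengths are in m, angles in rad, forces in N, time in s.
With the tool pointing down it reaches from about 0.25 to 0.725 m from the base axis. Payload 4 kg.
Tool frame: the origin (TCP) lies midway between the tips of the shut fingers; the grasp point (between the pads) lies 19 mm behind it; z points along the fingers, x is the direction in which the jaws open and shut, and the axes are right-handed (so a half turn about z gives the same grasp; the last joint's range is limited). The gripper opens to 85 mm and grips with 20 to 120 N. Pads are 22 mm wide; open, the fingers measure 114 mm over their backs; the gripper's body (76 mm by 85 mm) begins 54 mm behind the grasp point. The pads swing forward as they close: fully open they stand 13 mm farther back than shut.
Start: joints at [-1.124, 0.241, 0.005, 1.335, 0, 1.571], TCP at [0.216, -0.451, 0.201] pointing down, gripper open.
Joint ranges: [-2.72, 2.72], [-1.05, 1.87], [-1.09, 1.28], [-1.99, 2.15], [-1.42, 1.44], [-3.14, 3.14]. Speed limits (rad/s): [2.79, 2.79, 3.14, 3.14, 3.14, 3.14].

## Interface

Orientations are given as a unit quaternion [x, y, z, w].
In Python, from workcell import bot gives the robot as it stands.
- The arm moves only by the tool drive_tool, never from a script. Its argument "rows" is text: rows parted by semicolons, each of 5 numbers parted by spaces: the finger opening in mm, from 0 to 85.4, then the shift along the tool's x, y, z in mm, then the turn about the tool's z in rad. A call has 1 to 12 rows; each row shifts and turns the commanded pose from where the row before left it, along the tool's axes as they then stand; what a row does not reach is not made up. A row lasts 1/10 s, in which the tool goes at most 50 mm and 8.59 degrees, less where a joint would pass 70% of its speed; a pose out of reach is approached as far as the arm can. A call is refused whole if a number of a shift passes 50 or a number of a turn 0.15, either way. A call with a gripper value outside its range is refused whole. The fingers move at their own pace and stop on an object; the grip force is fixed at half the most. Time passes only in rows, so rows that do not move let the fingers close. It gives the time, the measured TCP pose, the force and the opening at its end, in the units of the state.
- bot.get_obs(): the state, without advancing time (a new reading comes with each control period).
- bot.camera(name): name is "side" or "top"; returns a dict with "image" (400x640x3 uint8, red, green, blue), "vertical_fov" (degrees; the focal length in pixels is half the picture's height over the tangent of half this angle, whatever the lens; pixels are square), "cx", "cy" (the principal point, pixels), "R" (3x3) and "t" (3): a world point X has camera coordinates R X + t. Camera axes: x right, y down, z forward; pixel columns grow to the right and rows downward; lengths in m; the calibration is good to about 2 mm. A picture is of the moment at which its call begins. There is no depth.
- bot.job_done(): hands the job in, once; it reports no verdict.
The state is a dict: "clock": time; "joint_pos": joint angles; "joint_vel": joint speeds; "tau": joint torques, N m; "eef_pos": TCP position; "tool_rot": TCP orientation; "ft_force": force on the tool from outside, world axes, zero at the start; "ft_torque": the same for the moment, N m; "grip_width": finger opening in m.
Only numpy, scipy, OpenCV 4.12 (cv2) and the standard library are available. Lean on these libraries where they do the work, as an engineer would, in place of code of your own. Each camera call takes 0.05 s, during which the arm holds its last target. There are 200 camera calls.

## Task

Close the upright medicine case: swing its ajar front half shut until it rests on the rubber gasket, then lift the latch's wire bail over the brass keeper, let the bar down into the keeper's groove and draw it gently against the lip, and press the blue lever over past centre until it lies flat. Feel your way and force nothing, never pushing or pulling on a part with more than 25 N, and leave the bottles and cartons around it standing where they are.

Things in the scene. Friction and masses are not known exactly. Their poses are not given: they have to be found in the camera images.
- case: White upright medicine case, 260 mm wide, fixed to the table. Origin on the table under the middle of its seam. Case frame: z up, y along the seam, x across it towards the hinged front half (which faces the robot, so x points roughly back at the robot). Rear half: x -85..0 mm. Its top is 178 mm above the table; 'over the top' means above that. The latch lies at y = 0.
- shell: Hinged front half, 65 mm deep, 150 mm high, 0.5 kg. Origin on its hinge line, at case x 0, 34 mm above the table, so its top is at its z 144 mm; frame parallel to the case's when shut. Its top leans to +x when ajar. Push it shut on its outer wall, near the top edge: about 5 N, more on the gasket. The brass keeper is fixed on its top.
- shell_swing (a joint): Angle of the front half, rad: 0 fully shut, positive leaning open (starts 0.2 to 0.34). Stiff hinge, stays where left. The rubber gasket meets it at about 0.07 (9 mm open at the seam's top) and pushes back 5 N per mm from there: pushed in and let go, it rests near 0.065; latched, it is drawn in to 0.005 to 0.037.
- shell_top (a point): Middle of the front half's outer top edge (away from the latch), 65 mm out from its seam face.
- keeper_mark (a point): On the front half: where the bar's middle would lie when seated against the lip, on the groove's floor, with the keeper in mid setting: 12 mm over the shell's top, 30 mm out from its seam face. The keeper is set somewhere along a slanted slot: the true seat is up to 2 mm further out and 4.5 mm higher, or as much nearer and lower. It stays put during the task: find it by touch.
- keeper_landing (a point): Middle of the keeper's landing (mid setting, same offset as the seat): flat, 12 mm wide in y, 20 mm long in x, 13.5 mm over the shell's top. From the latch outward (+x) the keeper is: a lip, 24 mm wide, 19 mm over the top, overhanging the groove by 24 degrees; a groove for the bar, 9 mm long, its floor 4 mm below the landing; the landing.
- lever: Toggle lever with the bail on it: a blue plate 34 mm wide, 5 mm thick. Origin on its pin (along y), at case x -30 mm, 14 mm over the top. The plate runs from the pin along the lever's -x to its tip 52 mm out; the face to be pushed (on top once closed) is 6.5 mm from the pin on its +z side. The bail's pin is 18 mm from this pin, 0.2 rad below the -x line.
- lever_swing (a joint): Lever angle, rad: 0 closed (flat, tip away from the keeper, towards case -x; hard stop), 1.57 upright, starts 1.9 to 2.2 (leaning over the keeper), stop at 2.4. Stays where left (0.06 N m). Closing draws the hooked bail tight: the push rises to about 8 N at 40 mm from the pin, falls to nothing at dead centre near 0.15 to 0.3; from there it is pulled home.
- bail: Wire bail of 5 mm round steel, 48 mm wide, side wires outside the lever. Origin on its pin on the lever; its +x points to the cross bar, 80.7 mm away, +z is its upper side when hooked. Stiff pivot (0.03 N m): it keeps its angle to the lever, so it is carried up with the lever unless its bar sits snug under the lip. Starts standing up, leaning over the keeper.
- bail_tab (a point): Middle of the red pull tab, a plate 16 mm wide (y), 34 mm long, 6 mm thick, standing out from the cross bar, bent 0.35 rad to the upper side; this point is 18 mm beyond the bar and 11 mm to the bail's upper side. Pinch it by its narrow sides (across y); it can swivel between the fingers.
- bail_bar (a point): Middle of the bail's cross bar (5 mm round, along y), the part that goes into the keeper's groove.
- amber_bottle: Amber glass bottle, white cap, 52 mm across, 115 mm high; origin under its base. Leave it alone.
- green_bottle: Green glass bottle, white cap, 50 mm across, 125 mm high; origin under its base. Leave it alone.
- dark_bottle: Dark brown bottle, black cap, 48 mm across, 110 mm high; origin under its base. Leave it alone.
- pill_jar: White pill jar, blue cap, 60 mm across, 75 mm high; origin under its base. Leave it alone.
- blue_carton: White carton with blue band, 55 x 90 x 60 mm high; origin under its base. Leave it alone.
- pink_carton: White carton with pink band, 50 x 120 x 45 mm high; origin under its base. Leave it alone.
- orange_carton: White carton with orange band, 60 x 60 x 100 mm high; origin under its base. Leave it alone.

How it is judged:
On the way, in this order (a step that is already met when the one before it is completed fails the run):
1. the front half is pushed shut onto its gasket (under 0.085 rad) (value of joint shell_swing below 0.085 rad), for 0.2 s.
2. the bail's bar lies down in the keeper's groove behind the lip, with the lever still up (x of bail_bar in the frame of shell between 0.023 and 0.0365 m and z of bail_bar in the frame of shell between 0.148 and 0.1635 m and value of joint lever_swing above 0.8 rad), for 0.2 s.
At the end, for the whole second after the job is handed in: The lever lies flat (within 0.06 rad of closed), the front half is drawn in to under 0.045 rad, and the bail's bar is in the keeper's groove behind the lip (bar 23 to 36.5 mm out from the seam face and 4 to 19.5 mm over the front half's top, in its own frame) (value of joint lever_swing below 0.06 rad and value of joint shell_swing below 0.045 rad and x of bail_bar in the frame of shell between 0.023 and 0.0365 m and z of bail_bar in the frame of shell between 0.148 and 0.1635 m); the robot touches nothing.
It fails at once if the bail is forced on the keeper with more than 30 N before the lever is pressed down (lever above 1.3 rad) (contact force between bail and shell above 30 N and value of joint lever_swing above 1.3 rad).
It fails at once if the robot presses on the lever with more than 25 N (contact force between any of the arm, the fingers and lever_c0 above 25 N).
It fails at once if the robot shoves the front half or its keeper with more than 25 N (contact force between any of the arm, the fingers and shell above 25 N).
It fails at once if a bottle, jar or carton is moved more than 20 mm or tipped (distance of any of amber_bottle, green_bottle, dark_bottle, pill_jar, blue_carton, pink_carton, orange_carton from where it was at the start of the episode above 0.02 m or angle between any of amber_bottle, green_bottle, dark_bottle, pill_jar, blue_carton, pink_carton, orange_carton's own z axis and vertical above 0.3 rad).
It also fails if it takes over 72 s, if anything falls off the work surface, if the arm or the gripper's body presses on something with over 40 N, if the wrist force passes 120 N, or if a joint passes its speed limit or range.

## Working session

There is one attempt and no reset: what is moved stays moved. The work goes in short steps, Python scripts to look and compute and a tool call to move; the robot and the scene stay as the last step left them, time stands still between calls to the robot, and variables do not carry over. Pictures are saved under pics/ and viewed, about 8 in all and at most 12, crops included, and the job is handed in when it is done.

Besides the shell and the picture viewer there is one more tool, called as name(argument=value, ...), one argument or row to a line, values as JSON. drive_tool: Moves the arm, as the interface text tells. Its arguments: {"type":"object","properties":{"rows":{"type":"string"}},"required":["rows"]}

```bash
ls; mkdir -p pics
python3 - <<'E'
from workcell import bot
import cv2,numpy as np
o=bot.get_obs()
print({k:np.round(v,3).tolist() for k,v in o.items()})
for n in("side","top"):
    c=bot.camera(n); cv2.imwrite(f"pics/{n}0.png",c["image"][:,:,::-1])
    print(n,c["vertical_fov"],c["cx"],c["cy"],np.round(c["R"],4).tolist(),np.round(c["t"],4).tolist(),"pos",-c["R"].T@c["t"])
E
```

```text
pics
{'clock': 0.0, 'joint_pos': [-1.124, 0.241, 0.004, 1.335, -0.0, 1.571], 'joint_vel': [0.001, 0.001, -0.001, 0.001, -0.0, -0.0], 'tau': [-0.0, -37.232, 25.241, 0.017, 0.0, -0.0], 'eef_pos': [0.216, -0.45, 0.2], 'tool_rot': [0.846, -0.533, -0.001, -0.001], 'ft_force': [0.816, 0.547, 0.762], 'ft_torque': [0.053, 0.008, -0.045], 'grip_width': 0.085}
side 50.96506930688466 316.3029824293808 196.66792717551985 [[0.1548, 0.9878, -0.0192], [0.6794, -0.1205, -0.7238], [-0.7173, 0.099, -0.6897]] [-0.0586, -0.2344, 1.7351] pos [ 1.41285169 -0.14212259  1.02598793]
top 43.336820737675424 325.64783890624534 204.54119982528871 [[0.0089, -1.0, 0.0036], [-0.9884, -0.0094, -0.1517], [0.1517, -0.0022, -0.9884]] [-0.0012, 0.5153, 1.4152] pos [0.29460331 0.00665454 1.4769941 ]
```

View pics/side0.png

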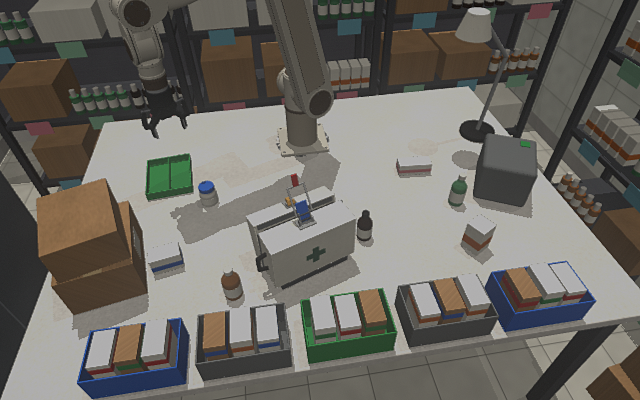

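View pics/top0.png

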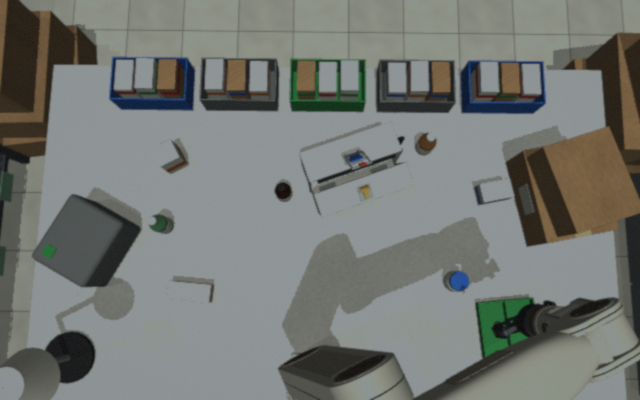

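The side view shows the case at about (300,235), with the blue lever at (304,211) and the red tab at (294,181). In the top view the case is around (355,170), with the lever at (356,157) and the keeper at (365,191). I'll crop both for detail.

Run:
```python
import cv2,numpy as np
a=cv2.imread("pics/side0.png")[160:300,230:390]; b=cv2.imread("pics/top0.png")[110:230,280:440]
a=cv2.resize(a,None,fx=4,fy=4,interpolation=cv2.INTER_CUBIC)
b=cv2.resize(b,None,fx=5,fy=5,interpolation=cv2.INTER_CUBIC)
cv2.imwrite("pics/side0c.png",a);cv2.imwrite("pics/top0c.png",b)
```

```text
(no output)
```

View pics/side0c.png

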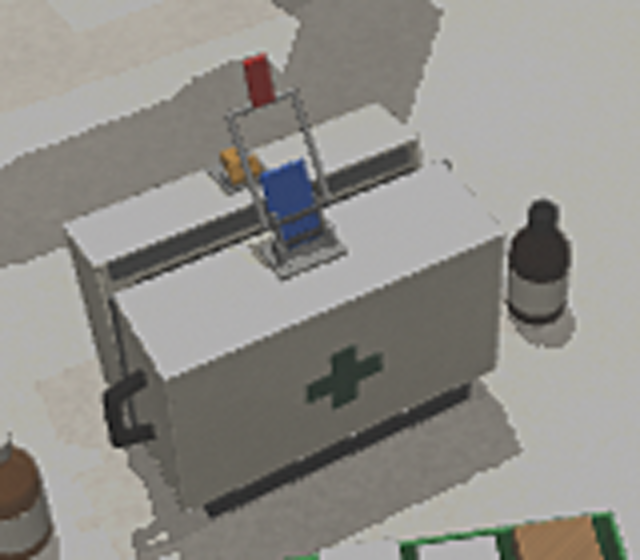

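View pics/top0c.png

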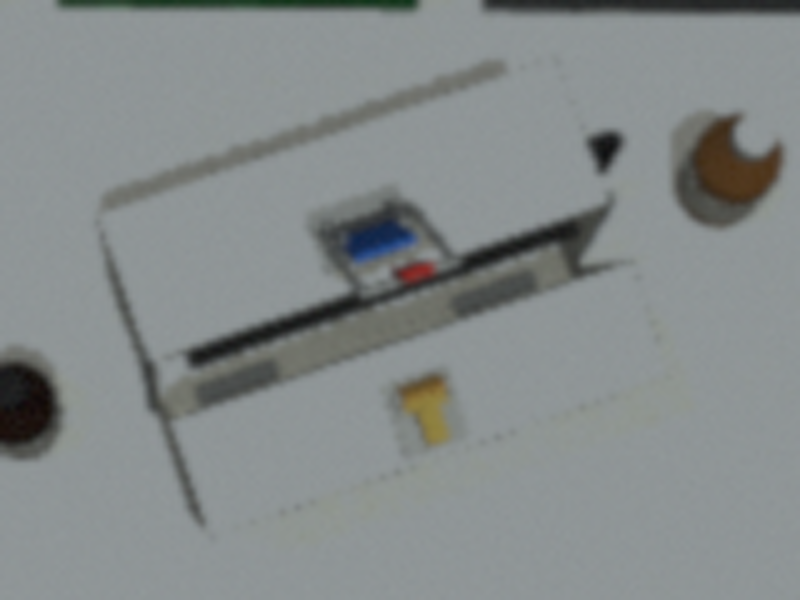

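The crops show the rear top's corners, the lever, the keeper with its lip facing the latch, the red tab, and the bail standing up and leaning over the seam. Next I'll cast rays.

```bash
cat > h.py <<'E'
from workcell import bot
import cv2,numpy as np
from scipy.spatial.transform import Rotation as Rn
def ray(c,p):
    f=200/np.tan(np.radians(c["vertical_fov"])/2)
    d=np.array([(p[0]-c["cx"])/f,(p[1]-c["cy"])/f,1.]); d=c["R"].T@d
    return -c["R"].T@c["t"],d/np.linalg.norm(d)
def plane(c,p,z):
    o,d=ray(c,p); return o+d*(z-o[2])/d[2]
def tri(c1,p1,c2,p2):
    o1,d1=ray(c1,p1);o2,d2=ray(c2,p2)
    s=np.linalg.lstsq(np.c_[d1,-d2],o2-o1,rcond=None)[0]
    a=o1+s[0]*d1;b=o2+s[1]*d2
    return (a+b)/2,np.linalg.norm(a-b)
def proj(c,X):
    f=200/np.tan(np.radians(c["vertical_fov"])/2); q=c["R"]@X+c["t"]
    return np.array([c["cx"]+f*q[0]/q[2],c["cy"]+f*q[1]/q[2]])
E
python3 - <<'E'
from h import *
np.set_printoptions(precision=4,suppress=True)
s=bot.camera("side");t=bot.camera("top")
S=lambda x,y:(230+(x-1.5)/4,160+(y-1.5)/4); T=lambda x,y:(280+(x-2)/5,110+(y-2)/5)
z=.178
r={}
for n,a,b in [("seamY+",S(445,163),T(160,365)),("backY+",S(502,235),T(100,215)),("backY-",S(165,378),T(560,58)),("seamY-",S(115,292),T(605,195))]:
    r[n]=(plane(s,a,z),plane(t,b,z)); print(n,r[n][0][:2],r[n][1][:2])
for k in(0,1):
    v=(r["backY+"][k]-r["backY-"][k])[:2]; print("len",np.linalg.norm(v),"yaw of -y axis",np.degrees(np.arctan2(v[1],v[0])))
    v=(r["backY+"][k]-r["seamY+"][k])[:2]; print(v,np.linalg.norm(v));v=(r["backY-"][k]-r["seamY-"][k])[:2]; print(v,np.linalg.norm(v))
for n,a,b in [("tab",S(258,80),T(415,272)),("bar",S(264,105),T(408,280)),("leverTop",S(284,168),T(385,250)),("lip",S(232,150),T(420,383))]:
    print(n,tri(s,a,t,b))
def red(c):
    im=c["image"].astype(int); m=(im[:,:,0]>90)&(im[:,:,1]<65)&(im[:,:,2]<65)
    return m
for c,(u,v) in((s,(294,180)),(t,(363,164))):
    m=red(c); y,x=np.nonzero(m); k=(abs(x-u)<15)&(abs(y-v)<15); print(k.sum(),x[k].mean(),y[k].mean())
E
```

```text
seamY+ [0.5588 0.0473] [0.552  0.0413]
backY+ [0.636  0.0721] [0.6327 0.0741]
backY- [ 0.7219 -0.1685] [ 0.7216 -0.1709]
seamY- [ 0.6426 -0.1961] [ 0.6463 -0.194 ]
len 0.2554564229008396 yaw of -y axis 109.66791428939591
[0.0772 0.0248] 0.08103272525619776
[0.0794 0.0276] 0.0840303471184728
len 0.26069765524040345 yaw of -y axis 109.94626106353047
[0.0807 0.0329] 0.08717023235890495
[0.0754 0.0231] 0.0788195874149
tab (array([ 0.5759, -0.0844,  0.2932]), np.float64(0.0006197185280669468))
bar (array([ 0.5771, -0.0822,  0.2715]), np.float64(0.00029965807998864506))
leverTop (array([ 0.6013, -0.0734,  0.2342]), np.float64(0.00014277167505729308))
lip (array([ 0.5395, -0.0992,  0.1974]), np.float64(0.01061102866948017))
59 294.4237288135593 179.74576271186442
17 362.70588235294116 164.0
```

```bash
cat >> h.py <<'E'
O=np.array([.599,-.0761,0]);a=np.radians(180+19.6)
C=np.array([[np.cos(a),np.sin(a),0],[-np.sin(a),np.cos(a),0],[0,0,1]]) # world->case
def case(X): return C@(np.asarray(X)-O)
def st():
    o=bot.get_obs(); M=Rn.from_quat(o["tool_rot"]).as_matrix()
    e=np.degrees(np.arctan2(*(C@M[:,0])[[1,0]]))-90
    print("t%.2f tcp(case mm)"%o["clock"],np.round(1e3*case(o["eef_pos"]),1),"yaw err deg %.1f"%e,"F(case)",np.round(C@o["ft_force"],1),"w %.1f"%(1e3*o["grip_width"]))
E
python3 -c "
from h import *
st();print(case([.5759,-.0844,.2932]),case([.5771,-.0822,.2715]),case([.6013,-.0734,.2342]))"
```

```text
t0.20 tcp(case mm) [486.5 224.2 200.3] yaw err deg 6.0 F(case) [-0.7 -0.2 -0.1] w 85.5
[2.45457752e-02 7.01455969e-05 2.93200000e-01] [ 0.02267731 -0.00159984  0.2715    ] [-0.00307245 -0.00177202  0.2342    ]
```

drive_tool(
  rows="0 0 0 0 0.1; 0 -22 -42 0 0; 0 -22 -42 0 0; 0 -22 -42 0 0; 0 -22 -42 0 0; 0 -22 -42 0 0; 0 -22 -42 0 0; 0 -22 -42 0 0; 0 -22 -40 0 0; 0 0 0 40 0",
)

```text
clock: 1.2
eef_pos: [0.4781, -0.1693, 0.1651]
tool_rot: [0.821, -0.571, 0.006, -0.003]
ft_force: [0.9, -1.5, 0.5]
grip_width: -0.0003
```

```bash
python3 -c "
from h import *
st()
s=bot.camera('side')['image'][120:280,230:390,::-1];t=bot.camera('top')['image'][110:270,280:440,::-1]
cv2.imwrite('pics/a1.png',cv2.resize(np.hstack([s,t]),None,fx=2.5,fy=2.5,interpolation=cv2.INTER_CUBIC))"
```

```text
t1.20 tcp(case mm) [145.2  47.2 165.1] yaw err deg 0.7 F(case) [-0.3  1.7  0.5] w -0.3
```

drive_tool(
  rows="0 0 0 24 0; 0 0 -15 0 0; 0 0 -10 0 0; 0 0 -8 0 0; 0 0 -8 0 0; 0 0 -6 0 0; 0 0 -5 0 0; 0 0 0 0 0",
)

```text
clock: 2.1
eef_pos: [0.5198, -0.154, 0.1369]
tool_rot: [0.819, -0.574, 0.0, -0.0]
ft_force: [0.2, 0.0, -0.2]
grip_width: 0.0001
```

```bash
python3 -c "
from h import *
st()"
```

```text
t2.10 tcp(case mm) [100.7  46.9 136.9] yaw err deg 0.3 F(case) [-0.2  0.  -0.2] w 0.1
```

drive_tool(
  rows="0 0 -3 0 0; 0 0 -3 0 0; 0 0 -3 0 0; 0 0 -3 0 0; 0 0 0 0 0",
)

```text
clock: 2.6
eef_pos: [0.5309, -0.15, 0.1368]
tool_rot: [0.819, -0.574, 0.0, -0.0]
ft_force: [0.4, -0.6, 0.5]
grip_width: 0.0
```

```bash
python3 -c "
from h import *
st()
s=bot.camera('side')['image'][120:280,230:390,::-1];t=bot.camera('top')['image'][110:270,280:440,::-1]
cv2.imwrite('pics/a2.png',cv2.resize(np.hstack([s,t]),None,fx=2.5,fy=2.5,interpolation=cv2.INTER_CUBIC))"
```

```text
t2.60 tcp(case mm) [ 88.9  46.8 136.8] yaw err deg 0.3 F(case) [-0.1  0.7  0.5] w 0.0
```

View pics/a2.png

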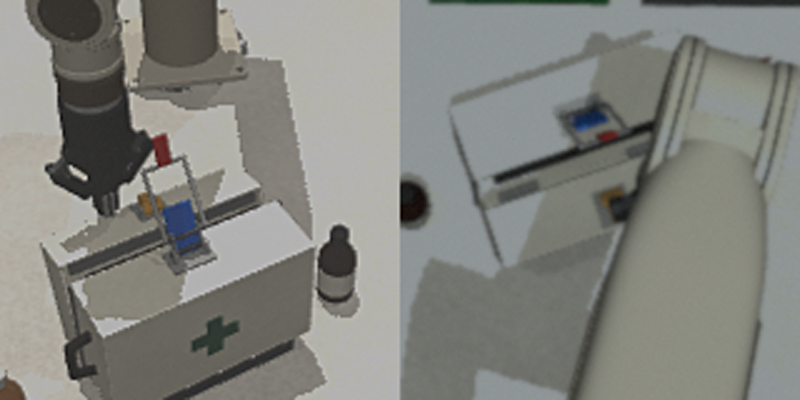

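The fingers are just short of the outer wall (side half at about (110,205)) and there is no force yet. I'll keep creeping in.

drive_tool(
  rows="0 0 -3 0 0; 0 0 -3 0 0; 0 0 0 0 0",
)

```text
clock: 3.0
eef_pos: [0.5366, -0.148, 0.1368]
tool_rot: [0.819, -0.574, 0.0, -0.0]
ft_force: [0.2, 0.6, 0.1]
grip_width: 0.0001
```

```bash
python3 -c "
from h import *
st()"
```

```text
t3.00 tcp(case mm) [ 82.9  46.8 136.8] yaw err deg 0.3 F(case) [-0.3 -0.5  0.1] w 0.1
```

drive_tool(
  rows="0 0 -3 0 0; 0 0 -1 0 0; 0 0 0 0 0",
)

```text
clock: 3.3
eef_pos: [0.5401, -0.1467, 0.1368]
tool_rot: [0.819, -0.574, 0.0, 0.0]
ft_force: [-0.1, -0.8, -0.5]
grip_width: 0.0001
```

```bash
python3 -c "
from h import *
st()"
```

```text
t3.30 tcp(case mm) [ 79.2  46.7 136.8] yaw err deg 0.3 F(case) [ 0.3  0.7 -0.5] w 0.1
```

```bash
python3 -c "
from h import *
a=cv2.imread('pics/side0.png')[140:260,230:370]
s=bot.camera('side')['image'][140:260,230:370,::-1]
cv2.imwrite('pics/a3.png',cv2.resize(np.hstack([a,s]),None,fx=2.85,fy=2.85*1.4,interpolation=cv2.INTER_CUBIC))"
```

```text
(no output)
```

View pics/a3.png

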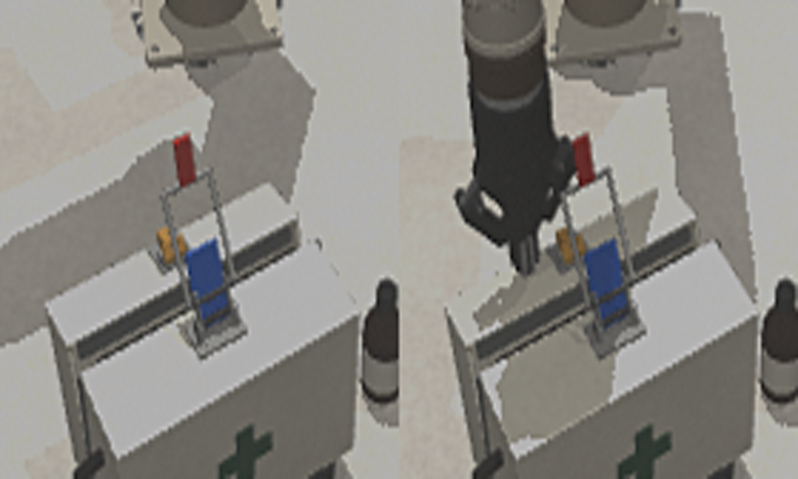

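The seam gap has not moved. The fingertips appear at (525,268), at the edge of the front half's top. I'll check by projecting points into the image.

```bash
python3 -c "
from h import *
np.set_printoptions(precision=1,suppress=True)
s=bot.camera('side')
W=lambda p:C.T@(np.array(p)/1e3)+O
o=bot.get_obs()
f=lambda q:[(q[0]-230)*2.85+1.4+399,(q[1]-140)*3.99+2]
print('tcp',f(proj(s,o['eef_pos'])))
for sw in(.1,.2,.27,.34):
  for y in(-130,46.7,130):
    P=lambda x,z:W([x*np.cos(sw)+z*np.sin(sw),y,34+z*np.cos(sw)-x*np.sin(sw)])
    print(sw,y,'outer',np.array(f(proj(s,P(65,144)))),'seam',np.array(f(proj(s,P(0,144)))))
"
```

```text
tcp [np.float64(528.0702191225054), np.float64(297.17548002970983)]
0.1 -130 outer [676.6 183.9] seam [707.6 228.7]
0.1 46.7 outer [525.3 264.9] seam [551.9 315.1]
0.1 130 outer [448.7 305.8] seam [472.9 359. ]
0.2 -130 outer [670.5 182.1] seam [700.6 219.3]
0.2 46.7 outer [520.7 262.1] seam [545.9 304.4]
0.2 130 outer [445.  302.5] seam [467.5 347.6]
0.27 -130 outer [666.6 182. ] seam [695.8 213.7]
0.27 46.7 outer [517.8 261.3] seam [541.9 298. ]
0.27 130 outer [442.7 301.4] seam [464.  340.8]
0.34 -130 outer [663.  182.9] seam [691.2 209. ]
0.34 46.7 outer [515.3 261.6] seam [538.1 292.5]
0.34 130 outer [440.7 301.3] seam [460.6 334.8]
```

```bash
python3 -c "
from h import *
np.set_printoptions(precision=2,suppress=True)
s=bot.camera('side');n=s['image'];i=cv2.imread('pics/side0.png')[:,:,::-1]
for im in(i,n):
  h=cv2.cvtColor(np.ascontiguousarray(im),cv2.COLOR_RGB2HSV).astype(int)
  m=(abs(h[:,:,0]-17)<8)&(h[:,:,1]>100)&(h[:,:,2]>90); m[:,:270]=0;m[:,310:]=0;m[:180]=0;m[225:]=0
  y,x=np.nonzero(m);print(m.sum(),x.mean(),y.mean())
W=lambda p:C.T@(np.array(p)/1e3)+O
for sw in(.05,.1,.15,.2,.27,.34):
    P=lambda x,z:W([x*np.cos(sw)+z*np.sin(sw),0,34+z*np.cos(sw)-x*np.sin(sw)])
    print(sw,proj(s,P(28,163)),proj(s,P(56,157)))
# profile across the gap: intensity along case-x line at y=-60 on z~.178, rear seam edge to shell
for im in(i,n):
  r=[]
  for x in range(-20,110,5):
    q=proj(s,W([x,-70,176])); r.append(int(im[int(round(q[1])),int(round(q[0]))].mean()))
  print(r)
"
```

```text
41 289.2439024390244 200.90243902439025
39 289.43589743589746 200.97435897435898
0.05 [294.36 203.27] [290.25 199.25]
0.1 [293.15 202.06] [289.17 198.5 ]
0.15 [291.98 200.98] [288.14 197.89]
0.2 [290.85 200.03] [287.16 197.42]
0.27 [289.33 198.94] [285.88 196.99]
0.34 [287.91 198.12] [284.7  196.83]
[177, 177, 177, 184, 116, 75, 112, 63, 66, 57, 117, 185, 177, 177, 175, 176, 176, 175, 174, 178, 150, 117, 121, 125, 125, 109]
[178, 177, 178, 186, 116, 75, 114, 60, 62, 55, 122, 140, 135, 123, 127, 124, 125, 122, 123, 120, 152, 180, 177, 180, 186, 142]
```

```bash
python3 -c "
from h import *
np.set_printoptions(precision=1,suppress=True)
s=bot.camera('side');t=bot.camera('top');o=bot.get_obs();W=lambda p:C.T@(np.array(p)/1e3)+O
c=s['image'][185:225,245:295,::-1]
c=cv2.resize(c,None,fx=12,fy=12,interpolation=cv2.INTER_CUBIC)
g=lambda q:tuple(int(v) for v in ((q[0]-245)*12+6,(q[1]-185)*12+6))
def P(x,y,z,sw=.22):return W([x*np.cos(sw)+z*np.sin(sw),y,34+z*np.cos(sw)-x*np.sin(sw)])
cv2.circle(c,g(proj(s,o['eef_pos'])),4,(0,0,255),-1)
cv2.line(c,g(proj(s,P(65,130,144))),g(proj(s,P(65,-130,144))),(0,255,0),1)
cv2.line(c,g(proj(s,P(0,130,144))),g(proj(s,P(0,-130,144))),(255,0,0),1)
cv2.imwrite('pics/a4.png',c)
"
```

```text
(no output)
```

View pics/a4.png

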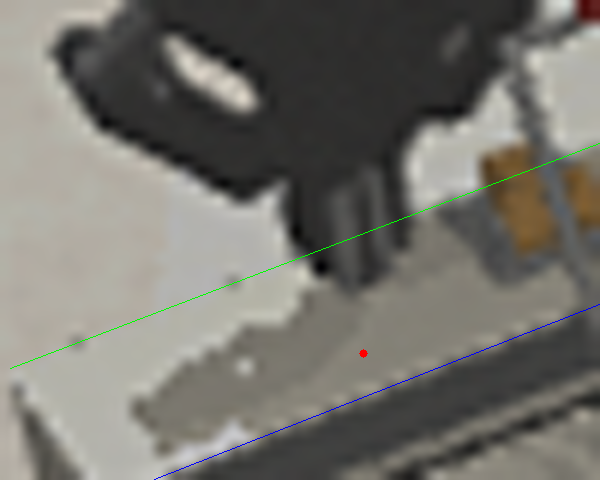

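```bash
python3 -c "
from h import *
np.set_printoptions(precision=1,suppress=True)
s=bot.camera('side')
e=np.array([.216,-.45,.2]);x=np.array([.431,-.902,0])
print([proj(s,e+k*x+np.array([0,0,.013])) for k in(-.0425,0,.0425)])
i=cv2.imread('pics/side0.png')[85:145,130:200]
o=bot.get_obs();print(o['tau'],o['ft_force'],o['ft_torque'])
n=s['image'][155:215,240:310,::-1]
cv2.imwrite('pics/a5.png',cv2.resize(np.hstack([i,n]),None,fx=5.6,fy=5.6,interpolation=cv2.INTER_CUBIC))
"
```

```text
[array([185.3, 135.6]), array([173.2, 140. ]), array([160.7, 144.5])]
[  0.  -43.6  24.5   0.    0.   -0. ] [ 0.5 -1.3  0.5] [ 0. -0.  0.]
```

View pics/a5.png

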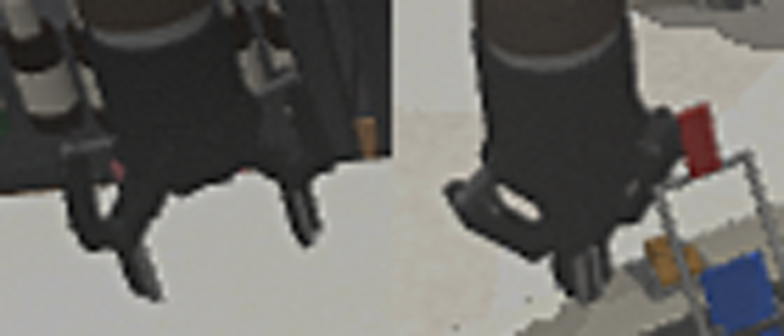

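The visible tips sit about 25 mm above the reported TCP, both in the start picture and here. So the fingers passed just over the leaning front half. I'll back off, go lower, and push again, feeling for contact.

drive_tool(
  rows="0 0 40 -5 0; 0 0 20 0 0; 0 0 0 32 0; 0 0 0 0 0; 0 0 -8 0 0; 0 0 -8 0 0; 0 0 -5 0 0; 0 0 -3 0 0; 0 0 -3 0 0; 0 0 0 0 0",
)

```text
clock: 4.6
eef_pos: [0.5094, -0.1577, 0.1099]
tool_rot: [0.819, -0.574, 0.0, -0.0]
ft_force: [0.7, -0.7, -0.0]
grip_width: 0.0002
```

```bash
python3 -c "
from h import *
st()"
```

```text
t4.60 tcp(case mm) [111.7  46.8 109.9] yaw err deg 0.3 F(case) [-0.4  0.8 -0. ] w 0.2
```

drive_tool(
  rows="0 0 -3 0 0; 0 0 -3 0 0; 0 0 0 0 0",
)

```text
clock: 4.9
eef_pos: [0.5139, -0.1561, 0.1097]
tool_rot: [0.818, -0.575, -0.0, 0.001]
ft_force: [-1.9, -1.1, 0.9]
grip_width: 0.0001
```

drive_tool(
  rows="0 0 -3 0 0; 0 0 -3 0 0; 0 0 0 0 0",
)

```text
clock: 5.2
eef_pos: [0.5157, -0.1555, 0.1103]
tool_rot: [0.818, -0.575, -0.002, 0.004]
ft_force: [-14.6, -3.8, 11.4]
grip_width: 0.0
```

drive_tool(
  rows="0 0 -3 0 0; 0 0 -3 0 0; 0 0 0 0 0",
)

```text
clock: 5.5
eef_pos: [0.5222, -0.1534, 0.1106]
tool_rot: [0.818, -0.575, -0.002, 0.003]
ft_force: [-11.6, -3.6, 9.7]
grip_width: 0.0001
```

```bash
python3 -c "
from h import *
st()"
```

```text
t5.50 tcp(case mm) [ 98.2  47.  110.6] yaw err deg 0.2 F(case) [12.2 -0.5  9.7] w 0.1
```

drive_tool(
  rows="0 0 -2.5 -2 0; 0 0 -2.5 -2 0; 0 0 0 0 0",
)

```text
clock: 5.8
eef_pos: [0.528, -0.1512, 0.1145]
tool_rot: [0.818, -0.575, -0.001, 0.002]
ft_force: [-8.0, -2.6, 6.6]
grip_width: 0.0001
```

```bash
python3 -c "
from h import *
st()"
```

```text
t5.80 tcp(case mm) [ 92.1  47.  114.5] yaw err deg 0.2 F(case) [ 8.4 -0.2  6.6] w 0.1
```

drive_tool(
  rows="0 0 -2 -2 0; 0 0 -2 -2 0; 0 0 0 0 0",
)

```text
clock: 6.1
eef_pos: [0.5328, -0.1494, 0.1175]
tool_rot: [0.818, -0.575, -0.001, 0.001]
ft_force: [-5.0, -3.3, 1.4]
grip_width: -0.0004
```

```bash
cat >> h.py <<'E'
W=lambda p:C.T@(np.array(p)/1e3)+O
def swing():
    s=bot.camera('side');im=s['image']; 
    r=[int(im[tuple(np.round(proj(s,W([x,-70,176]))[::-1]).astype(int))].mean()) for x in range(0,60,3)]
    print('gap profile x=0..57:',r)
    h=cv2.cvtColor(np.ascontiguousarray(im),cv2.COLOR_RGB2HSV).astype(int)
    m=(abs(h[:,:,0]-17)<8)&(h[:,:,1]>100)&(h[:,:,2]>90); m[:,:270]=0;m[:,312:]=0;m[:180]=0;m[225:]=0
    y,x=np.nonzero(m);print('keeper',m.sum(),x.mean(),y.mean())
E
python3 -c "
from h import *
st();swing()"
```

```text
t6.10 tcp(case mm) [ 87.   46.9 117.5] yaw err deg 0.2 F(case) [5.8 1.4 1.4] w -0.4
gap profile x=0..57: [119, 119, 39, 73, 95, 188, 180, 180, 177, 177, 178, 177, 178, 179, 134, 134, 127, 127, 128, 128]
keeper 23 291.69565217391306 203.04347826086956
```

drive_tool(
  rows="0 0 -2 -1.5 0; 0 0 -1 -0.5 0; 0 0 0 0 0",
)

```text
clock: 6.45
eef_pos: [0.5345, -0.1488, 0.1187]
tool_rot: [0.818, -0.575, -0.002, 0.002]
ft_force: [-5.2, -4.5, -1.5]
grip_width: 0.0002
```

drive_tool(
  rows="0 0 -1 -0.5 0; 0 0 -1 -0.5 0; 0 0 0 0 0",
)

```text
clock: 6.75
eef_pos: [0.535, -0.1486, 0.119]
tool_rot: [0.818, -0.575, -0.003, 0.003]
ft_force: [-8.1, -5.1, -1.1]
grip_width: -0.0003
```

```bash
python3 -c "
from h import *
st();swing()"
```

```text
t6.75 tcp(case mm) [ 84.6  46.8 119. ] yaw err deg 0.2 F(case) [ 9.3  2.1 -1.1] w -0.3
gap profile x=0..57: [116, 116, 50, 111, 185, 182, 177, 177, 177, 177, 177, 177, 183, 184, 138, 138, 126, 126, 130, 129]
keeper 18 292.1111111111111 203.55555555555554
```

drive_tool(
  rows="0 0 -1.5 0 0; 0 0 -1 0 0; 0 0 0 0 0; 0 0 0 0 0",
)

```text
clock: 7.2
eef_pos: [0.5355, -0.1484, 0.1193]
tool_rot: [0.818, -0.576, -0.004, 0.005]
ft_force: [-12.8, -6.5, 1.8]
grip_width: -0.0002
```

```bash
python3 -c "
from h import *
st();swing()"
```

```text
t7.20 tcp(case mm) [ 84.   46.8 119.3] yaw err deg 0.1 F(case) [14.2  1.8  1.8] w -0.2
gap profile x=0..57: [116, 116, 55, 127, 185, 182, 178, 178, 177, 177, 178, 178, 183, 178, 127, 127, 128, 128, 129, 129]
keeper 18 292.05555555555554 203.83333333333334
```

drive_tool(
  rows="0 0 25 0 0; 0 0 5 -45 0; 30 0 0 -45 0; 50 0 0 -45 0; 50 0 0 -45 0; 50 0 0 -30 0; 50 -15 -30 0 0; 50 -16 -30 0 0; 50 -16 -28 0 0; 50 0 0 0 0; 50 0 0 0 0",
)

```text
clock: 8.35
eef_pos: [0.5805, -0.0815, 0.3303]
tool_rot: [0.819, -0.574, -0.0, -0.0]
ft_force: [-0.3, -0.7, -0.2]
grip_width: 0.0501
```

```bash
python3 -c "
from h import *
np.set_printoptions(precision=1,suppress=True)
st();swing();s=bot.camera('side');o=bot.get_obs()
c=s['image'][130:230,240:340,::-1]
c=cv2.resize(c,None,fx=6,fy=6,interpolation=cv2.INTER_CUBIC)
g=lambda q:tuple(int(v) for v in ((q[0]-240)*6+3,(q[1]-130)*6+3))
cv2.circle(c,g(proj(s,o['eef_pos'])),3,(0,255,0),-1)
cv2.circle(c,g(proj(s,W([25.5,0,294]))),3,(255,255,0),-1)
cv2.imwrite('pics/b1.png',c)
im=s['image'].astype(int);m=(im[:,:,0]>90)&(im[:,:,1]<65)&(im[:,:,2]<65);y,x=np.nonzero(m);k=(abs(x-294)<15)&(abs(y-180)<20);print(k.sum(),x[k].mean(),y[k].mean())
"
```

```text
t8.35 tcp(case mm) [ 19.2  -1.1 330.3] yaw err deg 0.4 F(case) [ 0.5  0.5 -0.2] w 50.1
gap profile x=0..57: [90, 90, 45, 91, 110, 140, 131, 131, 130, 130, 131, 130, 129, 128, 131, 131, 130, 130, 129, 128]
keeper 26 291.7692307692308 203.30769230769232
51 294.45098039215685 179.6078431372549
```

View pics/b1.png

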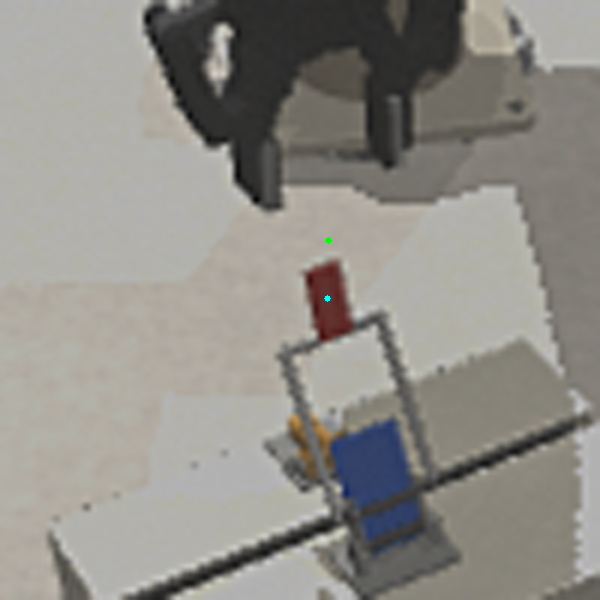

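The fingers straddle the tab above it: tips at (265,208) and (395,163), tab at (327,298). I'll come down around it and pinch.

drive_tool(
  rows="50 1 6 0 0; 50 0 0 35 0; 50 0 0 28 0; 50 0 0 15 0; 50 0 0 0 0; 15 0 0 0 0; 10 0 0 0 0; 10 0 0 0 0; 10 0 0 0 0; 10 0 0 0 0",
)

```text
clock: 9.45
eef_pos: [0.5749, -0.0856, 0.2546]
tool_rot: [0.818, -0.575, 0.001, -0.0]
ft_force: [-2.5, -0.8, 6.1]
grip_width: 0.0145
```

```bash
python3 -c "
from h import *
st();s=bot.camera('side');o=bot.get_obs()
c=s['image'][150:230,250:330,::-1]
c=cv2.resize(c,None,fx=7,fy=7,interpolation=cv2.INTER_CUBIC)
cv2.imwrite('pics/b2.png',c)
"
```

```text
t9.45 tcp(case mm) [ 25.8   0.9 254.6] yaw err deg 0.3 F(case) [ 2.6 -0.1  6.1] w 14.5
```

View pics/b2.png

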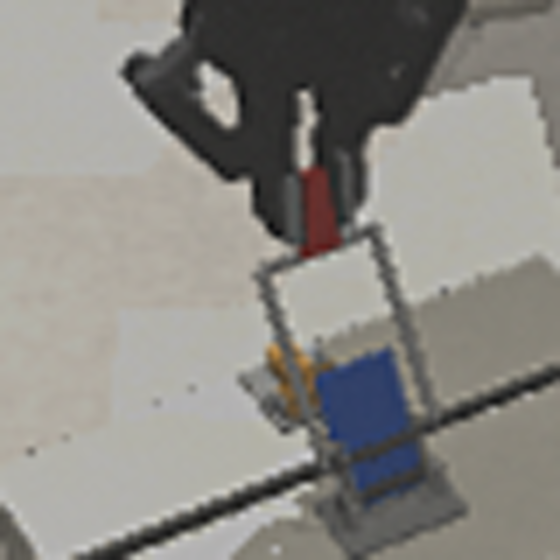

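The pinch is good: the red tab at (320,205) is between both pads and the width reads 14.5 mm. Now I'll swing the bail over about its pin.

drive_tool(
  rows="10 0 8.3 5.4 0; 10 0 7.7 6.2 0; 10 0 7.1 7.0 0; 10 0 6.3 7.6 0; 10 0 5.5 8.2 0; 10 0 0 0 0",
)

```text
clock: 10.1
eef_pos: [0.5407, -0.098, 0.2209]
tool_rot: [0.818, -0.575, 0.001, 0.0]
ft_force: [-7.0, -1.2, 11.8]
grip_width: 0.0142
```

```bash
python3 -c "
from h import *
st()"
```

```text
t10.10 tcp(case mm) [ 62.2   1.1 220.9] yaw err deg 0.2 F(case) [ 7.  -1.2 11.8] w 14.2
```

drive_tool(
  rows="10 0 5.5 8.5 0; 10 0 4.2 9.0 0; 10 0 3 9.5 0; 10 0 2 9.5 0; 10 0 0 0 0",
)

```text
clock: 10.6
eef_pos: [0.5258, -0.1031, 0.182]
tool_rot: [0.818, -0.575, -0.001, 0.002]
ft_force: [-7.2, -1.8, 6.7]
grip_width: 0.0146
```

```bash
python3 -c "
from h import *
st();s=bot.camera('side')
c=s['image'][150:230,250:330,::-1]
c=cv2.resize(c,None,fx=7,fy=7,interpolation=cv2.INTER_CUBIC)
cv2.imwrite('pics/b3.png',c)
"
```

```text
t10.60 tcp(case mm) [ 78.    0.9 182. ] yaw err deg 0.2 F(case) [ 7.4 -0.7  6.7] w 14.6
```

View pics/b3.png

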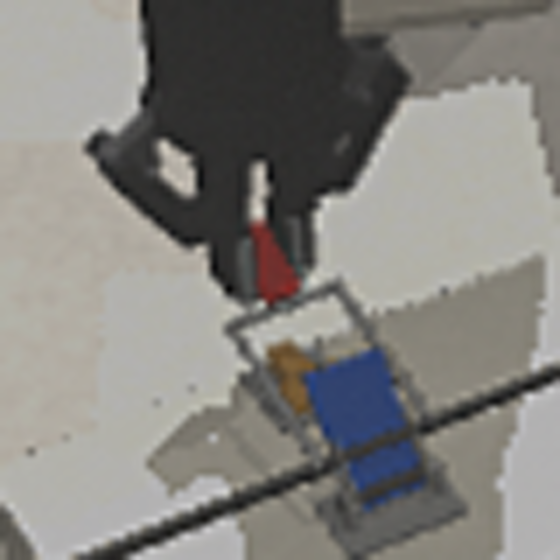

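The bail is over the keeper, nearly horizontal, with the bar at about (283,307) in the crop and the tab still held. I'll locate the bar and lever by intersecting their rays with the y = 0 plane.

```bash
cat >> h.py <<'E'
def y0(px):
    s=bot.camera('side'); o,d=ray(s,px); o=C@(o-O); d=C@d; return np.round(1e3*(o-d*o[1]/d[1]),1)
E
python3 -c "
from h import *
S=lambda x,y:(250+(x-3)/7,150+(y-3)/7)
for n,p in dict(bar=(283,307),levertip=(343,359),tab=(275,260),lip=(297,375),barL=(230,330),barR=(337,284)).items(): print(n,y0(S(*p)))
S=lambda x,y:(250+(x-3)/7,150+(y-3)/7)
for n,p in dict(bar0=(320,248),levertip0=(356,361)).items(): print(n,y0(S(*p)))
st()"
```

```text
bar [ 61.9   0.  212.5]
levertip [  5.9   0.  230.4]
tab [ 66.   0. 235.]
lip [ 53.2   0.  181.3]
barL [123.7   0.  148.4]
barR [  6.8   0.  269.5]
bar0 [ 20.4   0.  277.2]
levertip0 [ -6.2   0.  239.6]
t11.05 tcp(case mm) [ 77.7   0.9 182.7] yaw err deg 0.2 F(case) [8.  0.2 6.2] w 14.1
```

drive_tool(
  rows="10 0 -0.5 6 0; 10 0 -0.5 6 0; 10 0 0 0 0",
)

```text
clock: 11.35
eef_pos: [0.5269, -0.1028, 0.1699]
tool_rot: [0.818, -0.575, -0.001, 0.002]
ft_force: [-7.5, -3.8, 4.9]
grip_width: 0.0143
```

drive_tool(
  rows="10 0 0 3 0; 10 0 0 3 0; 10 0 0 0 0",
)

```text
clock: 11.65
eef_pos: [0.5275, -0.1026, 0.1644]
tool_rot: [0.818, -0.575, -0.0, 0.001]
ft_force: [-7.1, -2.7, 5.8]
grip_width: 0.0144
```

```bash
python3 -c "
from h import *
st()"
```

```text
t11.65 tcp(case mm) [ 76.3   1.  164.4] yaw err deg 0.2 F(case) [7.6 0.2 5.8] w 14.4
```

drive_tool(
  rows="10 0 0 2 0; 10 0 0 2 0; 10 0 0 0 0",
)

```text
clock: 11.95
eef_pos: [0.5277, -0.1025, 0.1604]
tool_rot: [0.818, -0.575, -0.0, 0.001]
ft_force: [-5.2, -2.9, 4.4]
grip_width: 0.0144
```

drive_tool(
  rows="10 0 0 2 0; 10 0 0 0 0",
)

```text
clock: 12.15
eef_pos: [0.5279, -0.1025, 0.1584]
tool_rot: [0.818, -0.575, -0.0, 0.001]
ft_force: [-5.9, -1.5, 3.9]
grip_width: 0.0145
```

drive_tool(
  rows="10 0 0 2 0; 10 0 0 0 0",
)

```text
clock: 12.35
eef_pos: [0.5281, -0.1025, 0.1564]
tool_rot: [0.818, -0.575, -0.0, 0.001]
ft_force: [-4.3, -1.5, 3.0]
grip_width: 0.0148
```

drive_tool(
  rows="10 0 0 2 0; 10 0 0 0 0",
)

```text
clock: 12.55
eef_pos: [0.5282, -0.1024, 0.1547]
tool_rot: [0.818, -0.575, 0.0, 0.001]
ft_force: [-4.7, -1.8, 4.4]
grip_width: 0.0146
```

drive_tool(
  rows="10 0 0 2 0; 10 0 0 0 0",
)

```text
clock: 12.75
eef_pos: [0.5284, -0.1024, 0.1526]
tool_rot: [0.818, -0.575, 0.0, 0.001]
ft_force: [-5.5, -1.9, 4.6]
grip_width: 0.0141
```

```bash
python3 -c "
from h import *
st();s=bot.camera('side')
c=s['image'][150:230,250:330,::-1]
c=cv2.resize(c,None,fx=7,fy=7,interpolation=cv2.INTER_CUBIC)
cv2.imwrite('pics/b4.png',c)
h=cv2.cvtColor(s['image'],cv2.COLOR_RGB2HSV).astype(int)
m=(abs(h[:,:,0]-112)<12)&(h[:,:,1]>110)&(h[:,:,2]>60); m[:,:270]=0;m[:,325:]=0;m[:185]=0;m[225:]=0
y,x=np.nonzero(m);k=y==y.min();print(m.sum(),'blue rows',y.min(),y.max(),x.mean(),y.mean())
"
```

```text
t12.75 tcp(case mm) [ 75.3   1.  152.6] yaw err deg 0.2 F(case) [ 5.8 -0.1  4.6] w 14.1
156 blue rows 200 220 301.84615384615387 208.60897435897436
```

drive_tool(
  rows="10 0 0 2 0; 10 0 0 0 0",
)

```text
clock: 13.0
eef_pos: [0.5286, -0.1023, 0.1507]
tool_rot: [0.818, -0.575, 0.0, 0.0]
ft_force: [-4.3, -1.9, 5.8]
grip_width: 0.0142
```

drive_tool(
  rows="10 0 0 2 0; 10 0 0 0 0",
)

```text
clock: 13.2
eef_pos: [0.5288, -0.1024, 0.1503]
tool_rot: [0.818, -0.575, 0.001, 0.0]
ft_force: [-8.0, -1.5, 13.6]
grip_width: 0.0144
```

```bash
python3 -c "
from h import *
st();s=bot.camera('side');t=bot.camera('top')
c=s['image'][165:225,255:325,::-1];d=t['image'][150:210,330:400,::-1]
c=cv2.resize(np.hstack([c,d]),None,fx=5.7,fy=5.7,interpolation=cv2.INTER_CUBIC)
cv2.imwrite('pics/b4.png',c)"
```

```text
t13.20 tcp(case mm) [ 75.    1.2 150.3] yaw err deg 0.3 F(case) [ 8.  -1.3 13.6] w 14.4
```

drive_tool(
  rows="10 0 0 -0.7 0; 10 0 -2 -0.2 0; 10 0 -2 -0.2 0; 10 0 0 0 0",
)

```text
clock: 13.7
eef_pos: [0.5302, -0.1017, 0.1503]
tool_rot: [0.818, -0.575, -0.001, 0.002]
ft_force: [-11.6, -3.8, 11.2]
grip_width: 0.0138
```

drive_tool(
  rows="10 0 -2 -0.1 0; 10 0 -2 -0.1 0; 10 0 0 0 0",
)

```text
clock: 14.0
eef_pos: [0.5336, -0.1005, 0.1507]
tool_rot: [0.818, -0.575, -0.001, 0.002]
ft_force: [-12.2, -3.7, 12.9]
grip_width: 0.0139
```

```bash
python3 -c "
from h import *
st()"
```

```text
t14.00 tcp(case mm) [ 69.8   1.1 150.7] yaw err deg 0.2 F(case) [12.8 -0.6 12.9] w 13.9
```

drive_tool(
  rows="10 0 0 -1 0; 10 0 -1.5 0 0; 10 0 0 0 0",
)

```text
clock: 14.3
eef_pos: [0.5374, -0.099, 0.1506]
tool_rot: [0.818, -0.575, 0.0, 0.0]
ft_force: [-3.9, -2.3, 3.9]
grip_width: 0.0144
```

drive_tool(
  rows="10 0 -1.5 0 0; 10 0 -1.5 0 0; 10 0 0 0 0",
)

```text
clock: 14.6
eef_pos: [0.5395, -0.0982, 0.15]
tool_rot: [0.818, -0.575, -0.001, 0.001]
ft_force: [-6.7, -3.2, 4.5]
grip_width: 0.0146
```

```bash
python3 -c "
from h import *
st()"
```

```text
t14.60 tcp(case mm) [ 63.5   0.9 150. ] yaw err deg 0.2 F(case) [7.4 0.8 4.5] w 14.6
```

drive_tool(
  rows="10 0 -0.5 1.5 0; 10 0 0 0 0",
)

```text
clock: 14.8
eef_pos: [0.54, -0.098, 0.1485]
tool_rot: [0.818, -0.575, -0.001, 0.001]
ft_force: [-7.3, -3.4, 3.6]
grip_width: 0.0145
```

drive_tool(
  rows="10 0 -0.5 1.5 0; 10 0 0 0 0",
)

```text
clock: 15.0
eef_pos: [0.5406, -0.0978, 0.1471]
tool_rot: [0.818, -0.575, -0.001, 0.001]
ft_force: [-6.9, -3.0, 3.7]
grip_width: 0.0143
```

```bash
python3 -c "
from h import *
st()"
```

```text
t15.00 tcp(case mm) [ 62.3   0.8 147.1] yaw err deg 0.2 F(case) [7.5 0.6 3.7] w 14.3
```

drive_tool(
  rows="10 0 -0.3 1 0; 10 0 0 0 0",
)

```text
clock: 15.2
eef_pos: [0.5406, -0.0978, 0.1469]
tool_rot: [0.818, -0.575, -0.0, 0.001]
ft_force: [-8.5, -3.1, 8.0]
grip_width: 0.0143
```

drive_tool(
  rows="10 0 -0.3 1 0; 10 0 0 0 0",
)

```text
clock: 15.4
eef_pos: [0.5406, -0.0978, 0.1467]
tool_rot: [0.818, -0.575, -0.0, 0.001]
ft_force: [-11.2, -3.3, 12.2]
grip_width: 0.0146
```

```bash
python3 -c "
from h import *
st()"
```

```text
t15.40 tcp(case mm) [ 62.3   0.9 146.7] yaw err deg 0.2 F(case) [11.6 -0.6 12.2] w 14.6
```

drive_tool(
  rows="10 0 -1 -1 0; 10 0 -1 0 0; 10 0 0 0 0",
)

```text
clock: 15.7
eef_pos: [0.5412, -0.0976, 0.1471]
tool_rot: [0.818, -0.575, -0.001, 0.002]
ft_force: [-12.7, -5.5, 11.5]
grip_width: 0.0146
```

drive_tool(
  rows="10 0 -1 0 0; 10 0 0 0 0",
)

```text
clock: 15.9
eef_pos: [0.5415, -0.0975, 0.1472]
tool_rot: [0.818, -0.575, -0.001, 0.003]
ft_force: [-13.5, -5.3, 14.0]
grip_width: 0.0142
```

```bash
python3 -c "
from h import *
st()"
```

```text
t15.90 tcp(case mm) [ 61.3   0.8 147.2] yaw err deg 0.2 F(case) [14.4  0.4 14. ] w 14.2
```

```bash
python3 -c "
from h import *
s=bot.camera('side')
im0=cv2.imread('pics/side0.png')[:,:,::-1].copy()
for im in(im0,s['image']):
  h=cv2.cvtColor(np.ascontiguousarray(im),cv2.COLOR_RGB2HSV).astype(int)
  m=(abs(h[:,:,0]-112)<12)&(h[:,:,1]>110)&(h[:,:,2]>60); m[:,:270]=0;m[:,330:]=0;m[:180]=0;m[228:]=0
  y,x=np.nonzero(m);print(m.sum(),'rows',y.min(),y.max(),'top row x',x[y<y.min()+3].mean())
for th in(1.1,1.25,1.4,1.55,1.7,1.9,2.1,2.2,2.3):
  print(th,proj(s,W([-30-52*np.cos(th),0,192+52*np.sin(th)])).round(1))
c=s['image'][165:225,255:325,::-1];d=bot.camera('top')['image'][150:210,330:400,::-1]
cv2.imwrite('pics/b5.png',cv2.resize(np.hstack([c,d]),None,fx=5.7,fy=5.7,interpolation=cv2.INTER_CUBIC))
"
```

```text
153 rows 200 219 top row x 302.7142857142857
44 rows 206 216 top row x 308.3333333333333
1.1 [308.6 212.5]
1.25 [307.3 210. ]
1.4 [306.  207.7]
1.55 [304.6 205.7]
1.7 [303.3 204. ]
1.9 [301.6 202.3]
2.1 [300.1 201.3]
2.2 [299.4 201.1]
2.3 [298.8 201.1]
```

View pics/b5.png

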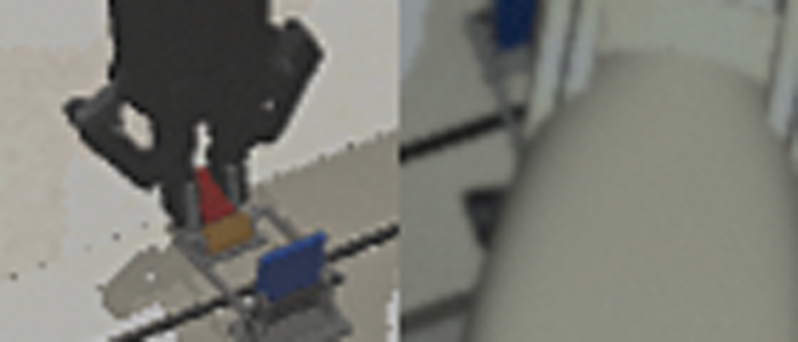

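The bar lies in the groove behind the brass lip, with the lip at (228,232), the tab at (215,195) and the lever at (292,265), so the lever is near 1.37 rad. I'll ease the down-pressure, draw the bar snug, then release.

drive_tool(
  rows="10 0 0 -1 0; 10 0 -1 -0.3 0; 10 0 0 0 0",
)

```text
clock: 16.3
eef_pos: [0.5418, -0.0973, 0.1475]
tool_rot: [0.818, -0.575, -0.002, 0.004]
ft_force: [-13.9, -5.6, 10.0]
grip_width: 0.0141
```

```bash
python3 -c "
from h import *
st()"
```

```text
t16.30 tcp(case mm) [ 61.    0.8 147.5] yaw err deg 0.2 F(case) [15.   0.6 10. ] w 14.1
```

drive_tool(
  rows="10 0 -1 -0.3 0; 10 0 0 0 0; 30 0 0 0 0; 30 0 0 0 0; 30 0 0 0 0",
)

```text
clock: 16.8
eef_pos: [0.5478, -0.0949, 0.1476]
tool_rot: [0.819, -0.574, 0.0, -0.001]
ft_force: [-0.6, -0.1, 0.4]
grip_width: 0.0295
```

```bash
python3 -c "
from h import *
st();s=bot.camera('side');im=s['image']
h=cv2.cvtColor(im,cv2.COLOR_RGB2HSV).astype(int)
m=(abs(h[:,:,0]-112)<12)&(h[:,:,1]>110)&(h[:,:,2]>60); m[:,:270]=0;m[:,330:]=0;m[:180]=0;m[228:]=0
y,x=np.nonzero(m);print(m.sum(),'rows',y.min(),y.max(),'top row x',x[y<y.min()+3].mean())
im=im.astype(int);m=(im[:,:,0]>90)&(im[:,:,1]<65)&(im[:,:,2]<65);y,x=np.nonzero(m);k=(abs(x-290)<20)&(abs(y-200)<25);print('red',k.sum(),x[k].mean(),y[k].mean())
"
```

```text
t16.80 tcp(case mm) [ 54.5   0.5 147.6] yaw err deg 0.3 F(case) [ 0.6 -0.1  0.4] w 29.5
35 rows 207 217 top row x 308.5833333333333
red 43 290.95348837209303 199.02325581395348
```

drive_tool(
  rows="30 0 6 0 0; 30 0 0 -20 0; 30 0 0 -40 0; 20 0 0 -42 0; 0 0 -33 0 0; 0 0 -32 0 0; 0 0 0 0 0; 0 0 0 30 0; 0 0 0 20 0; 0 0 0 0 0",
)

```text
clock: 17.85
eef_pos: [0.5995, -0.075, 0.1961]
tool_rot: [0.819, -0.574, -0.003, 0.002]
ft_force: [0.0, 0.3, -0.1]
grip_width: 0.0002
```

```bash
cat >> h.py <<'E'
def blue():
    s=bot.camera('side');im=s['image']
    h=cv2.cvtColor(im,cv2.COLOR_RGB2HSV).astype(int)
    m=(abs(h[:,:,0]-112)<12)&(h[:,:,1]>110)&(h[:,:,2]>60); m[:,:270]=0;m[:,330:]=0;m[:180]=0;m[228:]=0
    y,x=np.nonzero(m);print('blue',m.sum(),'rows',y.min(),y.max(),'mean',x.mean().round(1),y.mean().round(1))
    im=im.astype(int);m=(im[:,:,0]>80)&(im[:,:,1]<65)&(im[:,:,2]<65);y,x=np.nonzero(m);k=(abs(x-290)<20)&(abs(y-200)<25);print('red',k.sum(),x[k].mean(),y[k].mean())
E
python3 -c "
from h import *
st();blue();s=bot.camera('side');print('red expected seated',proj(s,W([60,0,191])),'bar up 8deg',proj(s,W([61,0,205])))"
```

```text
t17.85 tcp(case mm) [ -0.8  -0.8 196.1] yaw err deg 0.3 F(case) [-0.1 -0.3 -0.1] w 0.2
blue 34 rows 207 217 mean 305.7 210.6
red 38 290.8421052631579 199.6315789473684
red expected seated [290.75892653 199.29153243] bar up 8deg [290.30459479 195.54459828]
```

drive_tool(
  rows="0 0.5 -6 -2 0; 0 0 -5 -1 0; 0 0 -4 0 0; 0 0 -3 0 0; 0 0 0 0 0",
)

```text
clock: 18.45
eef_pos: [0.62, -0.0694, 0.2028]
tool_rot: [0.819, -0.574, 0.0, -0.0]
ft_force: [0.5, -0.4, 1.1]
grip_width: -0.0
```

```bash
python3 -c "
from h import *
st();blue()"
```

```text
t18.45 tcp(case mm) [-22.    0.7 202.8] yaw err deg 0.3 F(case) [-0.3  0.6  1.1] w -0.0
blue 37 rows 207 217 mean 305.7 211.1
red 28 290.85714285714283 200.5
```

drive_tool(
  rows="0 0 -3 0 0; 0 0 -3 0 0; 0 0 0 0 0",
)

```text
clock: 18.8
eef_pos: [0.6245, -0.0678, 0.2026]
tool_rot: [0.818, -0.575, -0.001, 0.001]
ft_force: [-1.8, -1.2, -0.4]
grip_width: 0.0
```

```bash
python3 -c "
from h import *
st();blue()"
```

```text
t18.80 tcp(case mm) [-26.8   0.7 202.6] yaw err deg 0.3 F(case) [ 2.1  0.6 -0.4] w 0.0
blue 37 rows 207 217 mean 305.6 211.5
red 21 290.7142857142857 200.9047619047619
```

drive_tool(
  rows="0 0 -3 0.5 0; 0 0 -3 0.7 0; 0 0 0 0 0",
)

```text
clock: 19.15
eef_pos: [0.6297, -0.0658, 0.2013]
tool_rot: [0.818, -0.575, -0.001, 0.001]
ft_force: [-4.1, -1.7, 0.9]
grip_width: -0.0002
```

drive_tool(
  rows="0 0 -3 1 0; 0 0 -3 1.2 0; 0 0 0 0 0",
)

```text
clock: 19.45
eef_pos: [0.6353, -0.0638, 0.1989]
tool_rot: [0.818, -0.575, -0.001, 0.001]
ft_force: [-5.4, -2.0, 0.2]
grip_width: 0.0003
```

```bash
python3 -c "
from h import *
st();blue()"
```

```text
t19.45 tcp(case mm) [-38.3   0.6 198.9] yaw err deg 0.3 F(case) [5.7 0.1 0.2] w 0.3
blue 24 rows 211 218 mean 308.3 213.8
red 5 291.2 203.4
```

drive_tool(
  rows="0 0 -3 1.7 0; 0 0 -3 2 0; 0 0 0 0 0",
)

```text
clock: 19.8
eef_pos: [0.6412, -0.0617, 0.1953]
tool_rot: [0.818, -0.575, -0.001, 0.001]
ft_force: [-3.8, -1.7, -0.2]
grip_width: 0.0001
```

drive_tool(
  rows="0 0 -2.7 2.3 0; 0 0 -2.5 2.6 0; 0 0 0 0 0",
)

```text
clock: 20.1
eef_pos: [0.6466, -0.0597, 0.1907]
tool_rot: [0.818, -0.575, -0.0, 0.0]
ft_force: [-4.3, -1.4, 0.3]
grip_width: -0.0003
```

```bash
python3 -c "
from h import *
st();blue()"
```

```text
t20.10 tcp(case mm) [-50.4   0.6 190.7] yaw err deg 0.3 F(case) [ 4.6 -0.1  0.3] w -0.3
blue 42 rows 216 222 mean 308.0 219.1
red 0 nan nanh.py:40: RuntimeWarning: Mean of empty slice.
  im=im.astype(int);m=(im[:,:,0]>80)&(im[:,:,1]<65)&(im[:,:,2]<65);y,x=np.nonzero(m);k=(abs(x-290)<20)&(abs(y-200)<25);print('red',k.sum(),x[k].mean(),y[k].mean())
  ret = ret.dtype.type(ret / rcount)
```

Forces are lower than I expected for a hooked bail, so I'll back off briefly to check that the bar is still seated.

drive_tool(
  rows="0 0 5 -10 0; 0 0 0 -40 0; 0 0 0 -45 0; 0 0 0 -45 0; 0 0 0 0 0",
)

```text
clock: 20.65
eef_pos: [0.6456, -0.0613, 0.3409]
tool_rot: [0.819, -0.574, 0.008, -0.005]
ft_force: [0.4, 0.4, 0.5]
grip_width: 0.0002
```

```bash
python3 -W ignore -c "
from h import *
st();blue();swing();s=bot.camera('side');im=s['image']
for dx,dz in((60,191),(61,205),(55,215)): print(proj(s,W([dx,0,dz])).round(1))
for y in range(186,208): print(y,' '.join('%02x%02x%02x'%tuple(im[y,x]) for x in range(280,302,1)))
"
```

```text
t20.65 tcp(case mm) [-48.9   1.7 340.9] yaw err deg 0.3 F(case) [-0.5 -0.2  0.5] w 0.2
blue 22 rows 208 217 mean 305.3 211.0
red 45 290.7111111111111 199.33333333333334
gap profile x=0..57: [88, 88, 72, 128, 141, 135, 131, 131, 131, 131, 131, 128, 129, 130, 131, 131, 129, 129, 131, 127]
keeper 40 294.35 205.35
[290.8 199.3]
[290.3 195.5]
[291.  194.2]
186 aea99f aea99e aea89f ada9a0 b1aba1 b0aba1 aea89f afaa9f b1aba1 ada89d aea99f b0aba1 b2aca1 b1aba1 ada79e aba59b aca89f ada89e aca89e aea9a0 b0aaa0 b0aaa0
187 ada89f aca69e ada79e b0a9a0 b1aba0 b1aba1 ada89e ada89f afa99f ada89f aea9a1 aea99f aca69d aeaaa0 b2ada3 b0aca1 aea89f aea99f afaaa0 afaaa0 aea99f ada99f
188 afaaa1 b1aca3 b2aca3 b1aca2 aeaaa0 ada89f ada89f afaaa1 b0aaa1 afaaa0 afaaa0 ada79e aba69d aba69d aaa59c afa9a0 b0aaa1 b0aaa1 b1aca3 b2aca2 b1aca2 b0aba1
189 aea89e b2aca1 b3afa6 b1aca3 b1aba2 afa9a1 afaaa1 aea8a0 b0aba1 b0aca1 aea99f aca79f afaaa0 aca79d aaa49b afa9a0 aea99f b2aca2 b3ada4 b2aca3 b1aba2 afa9a1
190 aea99f ada89e b1aba1 ada89e ada79f aca69e aba59c a8a39a aba59b aba69c ada79e ada79e b2aca2 b1aca4 b0aba1 aea89
[... 2029 characters left out ...]
b2d2e 643a33 794d36 836b3f 705938 785c34 6e5c45 636668 828383 adacad
204 ada89e b1aea9 b3b2b2 adadaa adac9f 696967 868583 80807d 787977 4e504d 564a3c 7c5938 8a6f41 79653e 6d5939 7b633d 775e3c 775c37 755b38 756c62 a3a4a7 bcbbbd
205 b1b1b1 b2b2b2 b4b3b4 b6b5b4 adadab 6f6e67 898986 888884 848583 80807c 725d3e 7c6039 7d643d 7b613e 785f3d 7a603d 7b603d 7c613d 755937 675e51 989996 bcbcb4
206 b3b2b4 b2b2b2 b2b1b1 b5b4b3 b6b5b6 aaa9a8 878680 838380 979794 989896 716d69 6b5232 7b613c 795f3c 7b5f3d 7a603c 79603d 775d39 695131 655745 80817e 8e8c84
207 b2b2b0 b2b1b1 b2b2b2 b4b3b3 b5b5b5 b3b3b0 92918d 868582 656562 636462 6d6d6b 75644b 7d613b 7a5f3b 785e39 785c39 695333 5c4a30 5a5144 60605e 686967 6a6965
```

The tab is at exactly its seated position (290.7,199.3), and the lever sprang back to about 1.37 rad. So the bail is hooked and pulling. I'll press again, all the way this time.

drive_tool(
  rows="0 -1 48 0 0; 0 0 0 45 0; 0 0 0 45 0; 0 0 0 45 0; 0 0 0 0 0; 0 0 -9 2 0; 0 0 -9 0 0; 0 0 -4 0 0; 0 0 -4 0.5 0; 0 0 0 0 0",
)

```text
clock: 21.8
eef_pos: [0.6227, -0.0678, 0.1948]
tool_rot: [0.819, -0.574, 0.001, -0.001]
ft_force: [0.2, -0.8, 0.0]
grip_width: -0.0001
```

```bash
python3 -W ignore -c "
from h import *
st();blue()"
```

```text
t21.80 tcp(case mm) [-25.1   0.2 194.8] yaw err deg 0.3 F(case) [0.1 0.9 0. ] w -0.1
blue 33 rows 208 217 mean 305.6 211.9
red 10 290.9 202.1
```

drive_tool(
  rows="0 0 0 -6 0; 0 0 -4 0.5 0; 0 0 -4 0.7 0; 0 0 -4 1.3 0; 0 0 -4 1.8 0; 0 0 -3 1.8 0; 0 0 -3 2.2 0; 0 0 -2.7 2.5 0; 0 0 0 0 0",
)

```text
clock: 22.75
eef_pos: [0.6446, -0.0597, 0.1892]
tool_rot: [0.818, -0.575, 0.0, 0.0]
ft_force: [-1.8, -0.1, 3.3]
grip_width: -0.0
```

```bash
python3 -W ignore -c "
from h import *
st();blue();swing()"
```

```text
t22.75 tcp(case mm) [-4.840e+01 -1.000e-01  1.892e+02] yaw err deg 0.3 F(case) [ 1.8 -0.5  3.3] w -0.0
blue 43 rows 216 222 mean 308.1 219.1
red 0 nan nan
gap profile x=0..57: [94, 94, 140, 135, 136, 136, 86, 86, 39, 39, 45, 49, 46, 45, 46, 46, 45, 45, 45, 45]
keeper 6 292.6666666666667 208.33333333333334
```

drive_tool(
  rows="0 0 -2.4 2.8 0; 0 0 -2.2 3 0; 0 0 0 0 0",
)

```text
clock: 23.15
eef_pos: [0.6495, -0.0579, 0.1828]
tool_rot: [0.819, -0.574, 0.001, -0.0]
ft_force: [-0.4, 0.0, 2.5]
grip_width: -0.0004
```

drive_tool(
  rows="0 0 -2 3.3 0; 0 0 -1.6 3.5 0; 0 0 0 0 0",
)

```text
clock: 23.45
eef_pos: [0.6524, -0.0564, 0.1748]
tool_rot: [0.819, -0.574, -0.0, -0.0]
ft_force: [0.4, -0.0, 1.1]
grip_width: -0.0
```

```bash
python3 -W ignore -c "
from h import *
st();blue()"
```

```text
t23.45 tcp(case mm) [-56.9  -0.6 174.8] yaw err deg 0.3 F(case) [-0.3  0.2  1.1] w -0.0
blue 86 rows 217 227 mean 308.5 223.4
red 23 290.82608695652175 197.69565217391303
```

drive_tool(
  rows="0 0 -1 3 0; 0 0 -1 3 0; 0 0 0 0 0",
)

```text
clock: 23.8
eef_pos: [0.6534, -0.0559, 0.1685]
tool_rot: [0.819, -0.574, -0.001, 0.001]
ft_force: [0.2, -0.5, 0.2]
grip_width: -0.0001
```

drive_tool(
  rows="0 0 0 2 0; 0 0 0 0 0",
)

```text
clock: 24.0
eef_pos: [0.6539, -0.056, 0.1681]
tool_rot: [0.819, -0.575, 0.0, -0.0]
ft_force: [-0.3, -0.6, 1.9]
grip_width: -0.0003
```

drive_tool(
  rows="0 0 0 2 0; 0 0 0 0 0",
)

```text
clock: 24.2
eef_pos: [0.654, -0.056, 0.168]
tool_rot: [0.819, -0.575, 0.001, -0.001]
ft_force: [-2.6, 1.5, 8.3]
grip_width: 0.0002
```

```bash
python3 -W ignore -c "
from h import *
st();blue();s=bot.camera('side')
for p in((-30,6.5),(-82,6.5),(-36,6.5)):print(proj(s,W([p[0],0,192+p[1]])).round(1))"
```

```text
t24.20 tcp(case mm) [-58.6  -0.4 168. ] yaw err deg 0.3 F(case) [ 1.9 -2.2  8.3] w 0.2
blue 61 rows 218 227 mean 307.7 223.9
red 29 290.7586206896552 197.89655172413794
[305.1 217.3]
[314.1 229.7]
[306.1 218.7]
```

drive_tool(
  rows="0 0 0 1.5 0; 0 0 0 0 0; 0 0 0 -10 0; 0 0 0 -40 0; 0 0 0 -45 0; 0 -5 20 -30 0; 0 0 45 0 0; 0 0 45 0 0; 0 0 45 0 0; 0 0 0 0 0",
)

```text
clock: 25.3
eef_pos: [0.5006, -0.1051, 0.2894]
tool_rot: [0.818, -0.576, -0.002, 0.001]
ft_force: [-0.3, 0.7, 0.1]
grip_width: -0.0
```

```bash
python3 -W ignore -c "
from h import *
st();swing();s=bot.camera('side');im=s['image'];t=bot.camera('top')
c=s['image'][185:240,270:335,::-1];d=t['image'][130:200,330:390,::-1]
h=cv2.cvtColor(im,cv2.COLOR_RGB2HSV).astype(int)
m=((abs(h[:,:,0]-112)<12)&(h[:,:,1]>110)&(h[:,:,2]>60)).astype(np.uint8); m[:,:285]=0;m[:,335:]=0;m[:195]=0;m[245:]=0
q,_=cv2.findContours(m,0,1);b=max(q,key=cv2.contourArea);print('blue corners',cv2.boxPoints(cv2.minAreaRect(b)).round(1).tolist(),m.sum())
for th in(0,.1,.3):
  print(th,[proj(s,W([-30-r*np.cos(th)+6.5*np.sin(th),y,192+r*np.sin(th)+6.5*np.cos(th)])).round(1).tolist() for r,y in((52,-17),(52,17),(0,17),(0,-17))])
im=im.astype(int);m=(im[:,:,0]>90)&(im[:,:,1]<65)&(im[:,:,2]<65);y,x=np.nonzero(m);k=(abs(x-290)<20)&(abs(y-200)<25);print('red',k.sum(),x[k].mean(),y[k].mean())
# seated, latched, theta=0: bail flat; tab at bar+(18,11)
print('tab expected',proj(s,W([33+18,0,188+11])).round(1))
"
```

```text
t25.30 tcp(case mm) [102.4  -5.7 289.4] yaw err deg 0.1 F(case) [ 0.1 -0.7  0.1] w -0.0
gap profile x=0..57: [97, 97, 135, 135, 134, 133, 131, 131, 131, 131, 129, 130, 130, 132, 130, 130, 131, 131, 129, 129]
keeper 39 295.2564102564103 206.12820512820514
blue corners [[299.3999938964844, 219.10000610351562], [308.70001220703125, 212.60000610351562], [319.1000061035156, 227.5], [309.79998779296875, 234.0]] 193
0 [[319.8, 227.3], [308.4, 232.1], [299.5, 219.5], [310.6, 215.0]]
0.1 [[319.6, 225.8], [308.2, 230.5], [299.4, 219.4], [310.5, 214.9]]
0.3 [[318.9, 222.5], [307.5, 227.2], [299.2, 219.1], [310.3, 214.7]]
red 53 292.22641509433964 199.62264150943398
tab expected [292.  199.2]
```

The lever outline matches 0 rad, the tab is at its latched position, and the seam gap has narrowed. Handing in.

```bash
python3 -c "
from workcell import bot
print(bot.job_done())"
```

```text
the job is handed in; nothing more can be done
None
```

The medicine case is shut and latched, and I handed the job in at about 25 s of the 72 s allowed. The hand-in reports no verdict, so these results rest on my own camera and force checks.

**What I did**
- **Front half:** I pushed it onto its gasket; the wrist force stayed at or below about 19 N.
- **Bail:** I pinched the red tab, carried the bail over the keeper and felt the landing. I then lowered the bar into the groove, 3.7 mm below landing level, and drew it against the lip with about 15 N measured.
- **Lever:** I pressed it past centre to its stop. The last reading there was about 8 N, followed by a final 1.5 mm press that I did not read.

**Last checks after backing off**
- **Lever:** its outline matches the closed position to within about 2 pixels.
- **Tab:** it is within 0.5 pixel of where it should be when latched.
- **Front half:** the seam gap at the top is about 4–5 mm, roughly 0.03 rad, down from 9 mm on the gasket alone.
- **Robot:** it touches nothing, with wrist force back to noise.

**What went wrong or disagreed**
- **Fingertip height:** the visible fingertips sit about 30 mm above the reported TCP. My first push therefore passed over the front half without touching it, and I repeated it lower.
- **Lever sprang back:** I backed off part-way through pressing the lever to check the bail. The lever returned to about 1.37 rad, but the bail stayed hooked and the second press went through.
- **Not checked:** I did not re-measure the bottles and cartons. The arm stayed high above them on its path.

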